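# Unclamp the long bolt and put it in the tray

## Robot

A 7-joint arm with a two-finger parallel gripper is mounted at the origin on the work surface. World frame = base frame: x ahead of the robot, y to its left, z up, the work surface at z = 0. Lengths are in m, angles in rad, forces in N, time in s.
With the tool pointing down it reaches from about 0.4 to 0.85 m from the base axis. Payload 10.4 kg.
Tool frame: the origin (TCP) lies midway between the tips of the shut fingers; the grasp point (between the pads) lies 19 mm behind it; z points along the fingers, x is the direction in which the jaws open and shut, and the axes are right-handed (so a half turn about z gives the same grasp; the last joint's range is limited). The gripper opens to 85 mm and grips with 20 to 120 N. Pads are 22 mm wide; open, the fingers measure 114 mm over their backs; the gripper's body (76 mm by 85 mm) begins 54 mm behind the grasp point. The pads swing forward as they close: fully open they stand 13 mm farther back than shut.
Start: joints at [1.099, 0.332, -0.065, 1.46, 0.022, 1.35, -0.088], TCP at [0.271, -0.563, 0.231] pointing down, gripper open.
Joint ranges: [-2.6, 2.6], [-0.5, 2.12], [-1.47, 1.34], [0.16, 2.42], [-1.27, 4.41], [0.06, 2.06], [-2.6, 2.6]. Speed limits (rad/s): [2.22, 2.22, 2.79, 2.79, 3.14, 3.14, 3.14].

## Interface

Orientations are given as a unit quaternion [x, y, z, w].
In Python, from workcell import manip, cams gives the robot as it stands.
- The arm moves only by the tool move_arm, never from a script. Its argument "moves" is a list of rows, each a list of 7 numbers: the turn, a rotation vector about the tool's x, y, z in degrees, then the shift along the tool's x, y, z in m, then the finger opening in m, from 0 to 0.0854. A call has 1 to 10 rows; each row is the pose to reach, as a shift and turn from the pose commanded when the call began, along the tool's axes at that moment; what a row does not reach only later rows make up. A row lasts 1/10 s, in which the tool goes at most 50 mm and 8.59 degrees, less where a joint would pass 70% of its speed; a pose out of reach is approached as far as the arm can. A call with a gripper value outside its range is refused whole. The fingers move at their own pace and stop on an object; "grip_force" is the grip in N (left out, the last holds). Time passes only in rows, so rows that repeat a pose let the fingers close. It gives the time, the measured TCP pose, the force and the opening at its end, in the units of the state.
- manip.get_obs(): the state, without advancing time (a new reading comes with each control period).
- cams.camera(name): name is "side" or "top" or "wrist"; returns the picture (480x640x3 uint8, red, green, blue); there is no depth.
- cams.camera_params(name): a dict with "fx", "fy", "cx", "cy" (pixels), "xyz" and "rotation" of the camera in the world. Camera axes: x right, y up, looking along -z (the intrinsics and any distortion apply to the point x, -y, -z); pixel columns grow to the right and rows downward; lengths in m; the calibration is good to about 2 mm. The wrist camera is an equidistant fisheye: a pixel r from the principal point sees the ray r / f radians off the axis. A picture is of the moment at which its call begins: read the wrist's pose just before it. camera_params takes no time and is no camera call; for the wrist camera it gives the pose at the moment of the call.
- manip.hand_in(): hands the job in, once; it reports no verdict.
The state is a dict: "clock": time; "joint_pos": joint angles; "joint_velocities": joint speeds; "tau": joint torques, N m; "position": TCP position; "ee_rot": TCP orientation; "ft_force": force on the tool from outside, world axes, zero at the start; "torque": the same for the moment, N m; "grip_width": opening from 0.0 (shut) to 1.0 (fully open).
Only numpy, scipy, OpenCV 4.12 (cv2) and the standard library are available. Lean on these libraries where they do the work, as an engineer would, in place of code of your own. Each camera call takes 0.05 s, during which the arm holds its last target. There are 200 camera calls.

## Task

Lift the sprung clamp frame of the inspection jig by its crossbar until it passes its hold-open point and stands open by itself, leaving the long bolt in its cradles. Then take the long bolt out and lower it, not drop it, into the low white tray so that it lies flat inside; let go and leave the clamp standing open.

Things in the scene. Friction and masses are not known exactly. Their poses are not given: they have to be found in the camera images.
- clamp (a joint): Hinge of the jig's U-shaped clamp frame, rad. 0 = closed (frame level, on the bolt), grows as the crossbar is lifted to the stop at 1.85 (16 deg past upright). Over-centre spring: below about 0.9 it pulls shut, above it throws the frame open and holds it. Lifting takes 4 to 7 N at the crossbar. The hinge axis is parallel to the crossbar, 68 mm above the table, 170 mm from the crossbar's axis.
- bar (a point): Middle of the clamp frame's crossbar, on its axis: black round bar, 14 mm diameter, 80 mm clear length between two steel side arms; 68 mm above the table when closed. y runs along the bar; when closed, x points level to the hinge (170 mm), z up; it turns with the frame. The bolt lies 75 mm away on the hinge side; below the bar is free down to the jig's base plate, 12 mm above the table.
- bolt_mid (a point): Axis of the long steel hex bolt in the jig, 60 mm from the head's underside, near its balance point. Shank 20 mm diameter, 140 mm long; head 30 mm across flats, 13 mm thick; 0.3 to 0.5 kg. y: along the bolt to the head. Starts level, axis 46 mm above the table, parallel to the bar, in two open V cradles 76 mm apart; grip midway from above. The open frame stands 95 mm off on the hinge side.
- tray_in (a point): Centre of the inner floor of the low white open tray, 5 mm above the table. The tray is fixed; outside 140 mm (its x axis) by 210 mm (its y axis), walls 5 mm thick, rim 30 mm above the table. z is up.
Things that resemble listed ones, but are neither listed nor needed, are in the scene too. What is shaped like the part that bears bolt_mid but orange, purple or yellow is not meant.

How it is judged:
On the way:
1. the clamp frame stands open by itself, untouched, with the long bolt still in its cradles (value of joint clamp above 1.3 rad and contact force between the fingers and clamp below 0.3 N and distance of bolt_mid from where it was at the start of the episode below 0.02 m), for 0.2 s.
At the end, for the whole second after the job is handed in: The long bolt lies at rest inside the white tray, flat on its floor (its mid-point within the walls and less than 24 mm above the floor, its axis within about 12 degrees of level), released, and the clamp frame stands open (more than 1.3 rad) (value of joint clamp above 1.3 rad and x of bolt_mid in the frame of tray_in between -0.062 and 0.062 m and y of bolt_mid in the frame of tray_in between -0.092 and 0.092 m and z of bolt_mid in the frame of tray_in below 0.024 m and angle between bolt_mid's own y axis and vertical between 1.35 and 1.8 rad and linear speed of bolt below 0.03 m/s); the robot touches nothing.
It fails at once if the long bolt falls freely by more than about 50 mm (faster than 1 m/s out of the fingers) (linear speed of bolt above 1 m/s and contact force between the fingers and bolt below 0.1 N).
It also fails if it takes over 54 s, if anything falls off the work surface, if the arm or the gripper's body presses on something with over 40 N, if the wrist force passes 120 N, or if a joint passes its speed limit or range.

## Working session

There is one attempt and no reset: what is moved stays moved. The work goes in short steps, Python scripts to look and compute and a tool call to move; the robot and the scene stay as the last step left them, time stands still between calls to the robot, and variables do not carry over. Pictures are saved under pics/ and viewed, about 8 in all and at most 12, crops included, and the job is handed in when it is done.

Besides the shell and the picture viewer there is one more tool, called after "Call:" as a command line: name --pt "numbers of a row" for each row, then --argument value for the rest. move_arm: Moves the arm, as the interface text tells. Its arguments: {"type":"object","properties":{"moves":{"type":"array","items":{"type":"array","items":{"type":"number"}}},"grip_force":{"type":"number"}},"required":["moves"]}

```bash
mkdir -p pics; ls
python3 - <<'E'
from workcell import manip, cams
import cv2
for n in ("top","side"):
    cv2.imwrite(f"pics/{n}0.png",cams.camera(n)[:,:,::-1]); print(n,cams.camera_params(n))
print(manip.get_obs())
E
```

```text
pics
top {'fx': 494.5522840028392, 'fy': 494.5522840028392, 'cx': 327.0873953780692, 'cy': 238.55619563510493, 'xyz': array([0.39638491, 0.07571121, 1.16751026]), 'rotation': array([ 0.05276488, -0.04239049, -0.69600999,  0.71483495])}
side {'fx': 484.0805879638552, 'fy': 484.0805879638552, 'cx': 323.78625086992497, 'cy': 235.71942671106913, 'xyz': array([ 0.34666758, -0.49048385,  0.69097124]), 'rotation': array([ 0.37656902, -0.06960499, -0.16610011,  0.9087143 ])}
{'clock': 0.1, 'joint_pos': array([ 1.09940364,  0.33277362, -0.0647399 ,  1.46086771,  0.02158148,
        1.34987449, -0.0884813 ]), 'joint_velocities': array([-0.0010324 , -0.00237403, -0.00073139, -0.00160468,  0.00026993,
        0.00059875, -0.00120842]), 'tau': array([ 2.66347197e-03, -6.26745987e+01,  4.97879635e-02, -3.92426455e+01,
        1.60565274e-02,  7.01076526e-03,  7.48440857e-05]), 'position': array([ 0.27105416, -0.5627955 ,  0.23061252]), 'ee_rot': array([ 8.46741469e-01, -5.32004236e-01, -5.26612587e-04, -3.16341921e-04]), 'ft_force': array([-0.51724145, -0.51075816,  0.48379103]), 'torque': array([-0.02206261, -0.00191899, -0.0099722 ]), 'grip_width': 1.004725264254447}
```

View pics/top0.png

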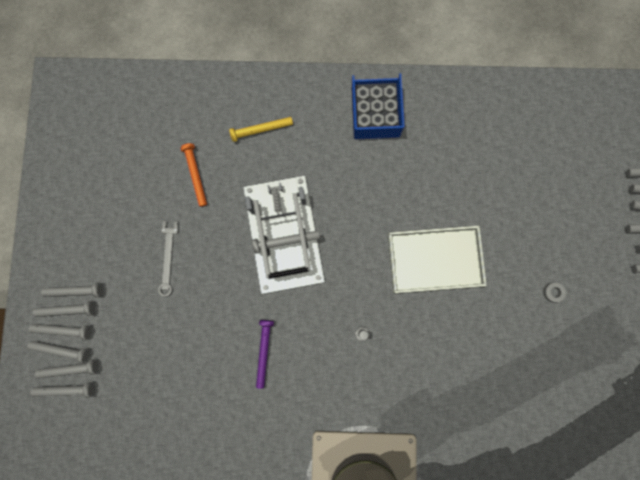

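View pics/side0.png

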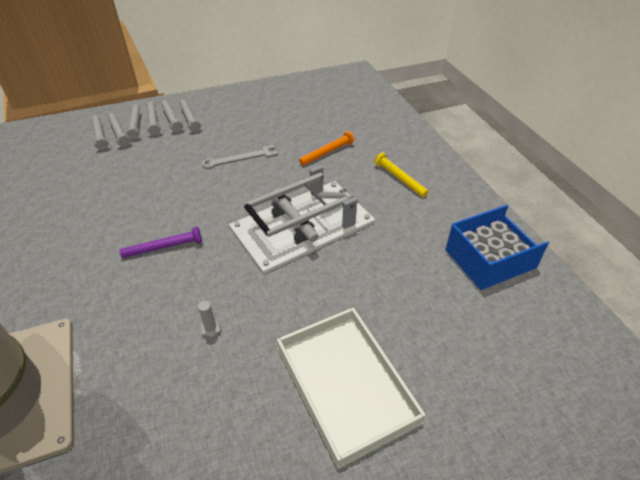

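The jig is at about top (285,235) with the black crossbar at (291,272) and the steel bolt at (287,241). The tray is at (437,260). The orange, purple and yellow bolts are decoys, and so are the loose grey bolts at the left. I'll confirm with an enlarged crop.

```bash
cat > h.py <<'E'
import numpy as np, cv2
from scipy.spatial.transform import Rotation as R
from workcell import manip, cams
def ray(n,u,v,p=None):
    p=p or cams.camera_params(n)
    x,y=(u-p['cx'])/p['fx'],(v-p['cy'])/p['fy']
    if n=='wrist':
        r=np.hypot(x,y); s=np.sin(r)/max(r,1e-9); d=np.array([x*s,-y*s,-np.cos(r)])
    else: d=np.array([x,-y,-1.])
    q=p['rotation']
    return np.array(p['xyz']),R.from_quat(q).apply(d)
def plane(n,u,v,z,p=None):
    o,d=ray(n,u,v,p); return o+d*(z-o[2])/d[2]
def two(uv1,uv2,n1='top',n2='side'):
    o1,d1=ray(n1,*uv1); o2,d2=ray(n2,*uv2)
    s=np.linalg.lstsq(np.c_[d1,-d2],o2-o1,rcond=None)[0]
    a,b=o1+s[0]*d1,o2+s[1]*d2
    return (a+b)/2,np.linalg.norm(a-b)
E
python3 - <<'E'
import cv2,numpy as np
from h import *
t=cv2.imread('pics/top0.png');s=cv2.imread('pics/side0.png')
a=cv2.resize(t[172:300,235:335],None,fx=4,fy=4,interpolation=2)
b=cv2.resize(s[162:290,225:325+0],None,fx=4,fy=4,interpolation=2)
cv2.imwrite('pics/crop1.png',np.hstack([a,b]))
# white tray rim
hsv=cv2.cvtColor(t,cv2.COLOR_BGR2HSV)
m=cv2.inRange(hsv,(0,0,170),(179,60,255)); 
for c in cv2.findContours(m,0,2)[0]:
    if cv2.contourArea(c)>1000:
        r=cv2.minAreaRect(c); print(r); bx=cv2.boxPoints(r)
        P=np.array([plane('top',*q,.03 if r[0][0]>350 else .012) for q in bx]); print(P.round(3),P.mean(0).round(3),np.linalg.norm(P[0]-P[1]),np.linalg.norm(P[1]-P[2]))
E
```

```text
((437.13818359375, 258.79705810546875), (60.20675277709961, 92.64937591552734), 85.60128784179688)
[[ 0.569 -0.048  0.03 ]
 [ 0.591 -0.262  0.03 ]
 [ 0.452 -0.27   0.03 ]
 [ 0.43  -0.06   0.03 ]] [ 0.51 -0.16  0.03] 0.21492309581347976 0.13887699194917819
((276.5502014160156, 197.20127868652344), (33.1009635925293, 62.501041412353516), 79.5625228881836)
[[0.673 0.3   0.012]
 [0.705 0.154 0.012]
 [0.625 0.137 0.012]
 [0.594 0.282 0.012]] [0.649 0.218 0.012] 0.14982141337507388 0.08095142647323117
```

View pics/crop1.png

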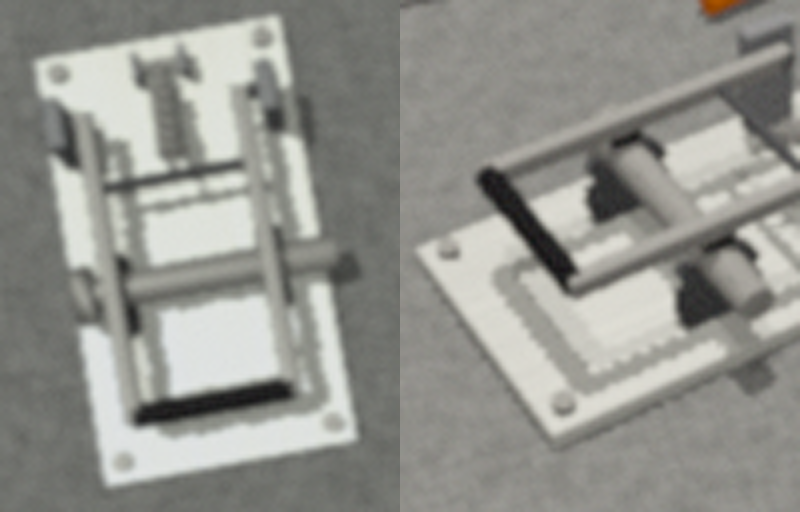

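The crop shows the black bar running from top px (269,275) to (307.5,269). The steel bolt lies under the frame in its cradles, with its head on the left at (257,246) and its tip on the right at (319,236). It is the only bolt in the jig, so it is the one meant.

Run:
```python
from h import *
t1,t2=(269.2,275),(307.5,268.7); s1,s2=(246.8,205.8),(268,232)
for a,b in ((t1,s1),(t2,s2)): print(two(a,b), plane('top',*a,.068))
A,B=plane('top',*t1,.068),plane('top',*t2,.068); M=(A+B)/2; y=(A-B)/np.linalg.norm(A-B)
print('bar',M,np.linalg.norm(A-B),np.degrees(np.arctan2(y[1],y[0])))
h=plane('top',255,246.5,.046);tp=plane('top',320,235.7,.046)
d=(h-tp)/np.linalg.norm(h-tp);print('bolt',h,tp,np.linalg.norm(h-tp),np.degrees(np.arctan2(d[1],d[0])))
x=np.array([y[1],-y[0],0]);print('x',x,'bolt along x',(h-M)@x,(tp-M)@x,'y',(h-M)@y,(tp-M)@y)
o=manip.get_obs(); print(R.from_quat(o['ee_rot']).as_matrix().round(3))
```

```text
(array([0.45875387, 0.22041325, 0.06930475]), np.float64(0.0023960272302989225)) [0.46002085 0.2204501  0.068     ]
(array([0.47593899, 0.13560094, 0.06995722]), np.float64(0.0004624447578110175)) [0.4763108  0.13567613 0.068     ]
bar [0.46816583 0.17806311 0.068     ] 0.08632490146984946 100.8772272018081
bolt [0.52552616 0.25869779 0.046     ] [0.55429997 0.11072021 0.046     ] 0.15074911153302964 101.00368840498625
x [0.98203379 0.18870514 0.        ] bolt along x 0.07154596212754419 0.07187868992540247 y 0.06836178793448967 -0.08238695640592045
[[ 0.434 -0.901 -0.001]
 [-0.901 -0.434  0.001]
 [-0.001  0.    -1.   ]]
```

Call:
move_arm --pt "0 0 -44.3 -0.206 -0.409 0 0.06" --pt "0 0 -44.3 -0.206 -0.409 0 0.06" --pt "0 0 -44.3 -0.206 -0.409 0 0.06" --pt "0 0 -44.3 -0.206 -0.409 0 0.06" --pt "0 0 -44.3 -0.206 -0.409 0 0.06" --pt "0 0 -44.3 -0.206 -0.409 0 0.06" --pt "0 0 -44.3 -0.206 -0.409 0 0.06" --pt "0 0 -44.3 -0.206 -0.409 0 0.06" --pt "0 0 -44.3 -0.206 -0.409 0 0.06" --pt "0 0 -44.3 -0.206 -0.409 0 0.06"

```text
clock: 1.1
position: [0.5533, -0.1929, 0.2311]
ee_rot: [0.986, -0.169, 0.0, -0.002]
ft_force: [0.1, -0.1, -0.3]
grip_width: 0.701
```

```bash
cat >> h.py <<'E'
def go(p,yaw):
    o=manip.get_obs(); r=R.from_quat(o['ee_rot']); c,s=np.cos(np.radians(yaw)),np.sin(np.radians(yaw))
    T=R.from_matrix([[c,s,0],[s,-c,0],[0,0,-1]])
    print('t',o['clock'],'pos',o['position'].round(4),'F',o['ft_force'].round(1),'w',round(o['grip_width'],3))
    print('turn',(r.inv()*T).as_rotvec(degrees=True).round(1),'shift',r.inv().apply(np.array(p)-o['position']).round(4))
E
python3 -c "
from h import *
go([.468,.178,.2],10.9)"
```

```text
t 1.1 pos [ 0.5533 -0.1929  0.2311] F [ 0.1 -0.1 -0.3] w 0.701
turn [ -0.2  -0.  -30.4] shift [-0.204  -0.3211  0.0322]
```

Call:
move_arm --pt "0 0 -30.4 -0.204 -0.321 0.03 0.06" --pt "0 0 -30.4 -0.204 -0.321 0.03 0.06" --pt "0 0 -30.4 -0.204 -0.321 0.03 0.06" --pt "0 0 -30.4 -0.204 -0.321 0.03 0.06" --pt "0 0 -30.4 -0.204 -0.321 0.03 0.06" --pt "0 0 -30.4 -0.204 -0.321 0.03 0.06" --pt "0 0 -30.4 -0.204 -0.321 0.03 0.06" --pt "0 0 -30.4 -0.204 -0.321 0.03 0.06" --pt "0 0 -30.4 -0.204 -0.321 0.03 0.06" --pt "0 0 -30.4 -0.204 -0.321 0.03 0.06"

```text
clock: 2.1
position: [0.4681, 0.1711, 0.201]
ee_rot: [0.996, 0.091, -0.0, 0.0]
ft_force: [0.7, -0.3, 0.1]
grip_width: 0.7
```

```bash
python3 -c "
from h import *
go([.468,.178,.2],10.9)
p=cams.camera_params('wrist');print(p)
cv2.imwrite('pics/w1.png',cams.camera('wrist')[:,:,::-1])"
```

```text
t 2.1 pos [0.4681 0.1711 0.201 ] F [ 0.7 -0.3  0.1] w 0.7
turn [ 0.   0.  -0.4] shift [ 0.0011 -0.0068  0.001 ]
{'fx': 371.64829954431775, 'fy': 371.64829954431775, 'cx': 322.8098719556067, 'cy': 245.35450180290337, 'xyz': array([0.45436823, 0.24835567, 0.34435077]), 'rotation': array([-0.15451493, -0.01410904,  0.08972134,  0.98380697])}
```

View pics/w1.png

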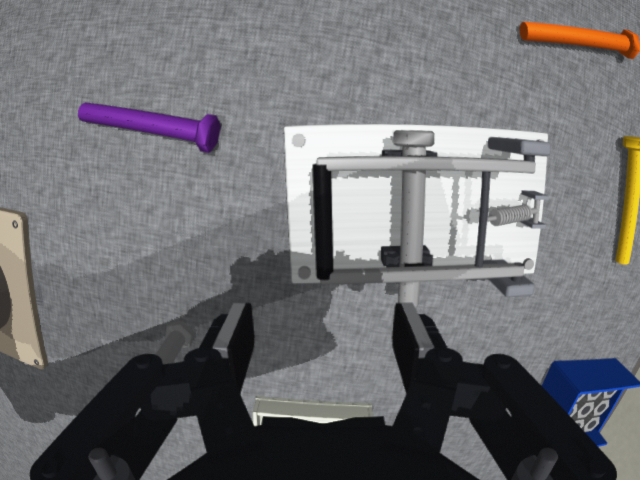

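The wrist picture shows the bar from (320,165) to (324,278). The bolt's shank runs along x≈413, with its head at (413,131–146).

Run:
```python
from h import *
A=plane('wrist',320.5,166,.068);B=plane('wrist',324,277,.068);M=(A+B)/2;d=A-B
print('bar',A,B,M,np.linalg.norm(d),np.degrees(np.arctan2(d[1],d[0])))
a=plane('wrist',413,180,.046);b=plane('wrist',411.5,240,.046);d=a-b
print('bolt',a,b,np.degrees(np.arctan2(d[1],d[0])), 'head',plane('wrist',413.5,146,.046),plane('wrist',413.5,131,.052))
x=np.array([.982,.189,0]);print((a-M)@x,(b-M)@x)
go([M[0],M[1],.055],10.9)
```

```text
bar [0.45814001 0.22031932 0.068     ] [0.47661824 0.13362569 0.068     ] [0.46737913 0.1769725  0.068     ] 0.08864101916208274 102.03220062490169
bolt [0.53497389 0.22158568 0.046     ] [0.54597822 0.17113631 0.046     ] 102.30497485777659 head [0.52926263 0.24907951 0.046     ] [0.52526892 0.26082255 0.052     ]
0.07480994903090703 0.0760812703359223
t 2.15 pos [0.4685 0.1701 0.201 ] F [ 1.  -1.   0.3] w 0.706
turn [ 0.   0.  -0.5] shift [ 0.0002 -0.007   0.146 ]
```

Call:
move_arm --pt "0 0 -1 0 -0.007 0.04 0.05" --pt "0 0 -1 0 -0.007 0.08 0.05" --pt "0 0 -1 0 -0.007 0.11 0.05" --pt "0 0 -1 0 -0.007 0.13 0.05" --pt "0 0 -1 0 -0.007 0.152 0.05" --pt "0 0 -1 0 -0.007 0.152 0.05" --pt "0 0 -1 0 -0.007 0.152 0.05"

```text
clock: 2.85
position: [0.4674, 0.1771, 0.0496]
ee_rot: [0.995, 0.099, -0.0, 0.0]
ft_force: [0.3, 0.9, 0.4]
grip_width: 0.584
```

Call:
move_arm --grip_force 25 --pt "0 0 0 0 0 0 0.01" --pt "0 0 0 0 0 0 0.01" --pt "0 0 0 0 0 0 0.01" --pt "0 0 0 0 0 0 0.01" --pt "0 0 0 0 0 0 0.01" --pt "0 0 0 0 0 0 0.01"

```text
clock: 3.45
position: [0.4672, 0.178, 0.0501]
ee_rot: [0.995, 0.099, 0.0, 0.0]
ft_force: [-3.0, -2.3, 5.3]
grip_width: 0.15
```

Run:
```python
from h import *
cv2.imwrite('pics/w2.png',np.hstack([cv2.resize(cams.camera(n)[:,:,::-1],None,fx=.625,fy=.625) for n in ('wrist','side')]))
go([.4675,.1775,.048],11.5)
for th in np.arange(.1,1.9,.1): print(round(th,1),round(.17*(1-np.cos(th)),3),round(-.17*np.sin(th),3))
```

```text
t 3.55 pos [0.4672 0.1781 0.0501] F [-3.  -2.9  6.1] w 0.156
turn [ 0.  -0.  -0.1] shift [0.0002 0.0006 0.0021]
0.1 0.001 -0.017
0.2 0.003 -0.034
0.3 0.008 -0.05
0.4 0.013 -0.066
0.5 0.021 -0.082
0.6 0.03 -0.096
0.7 0.04 -0.11
0.8 0.052 -0.122
0.9 0.064 -0.133
1.0 0.078 -0.143
1.1 0.093 -0.152
1.2 0.108 -0.158
1.3 0.125 -0.164
1.4 0.141 -0.168
1.5 0.158 -0.17
1.6 0.175 -0.17
1.7 0.192 -0.169
1.8 0.209 -0.166
```

View pics/w2.png

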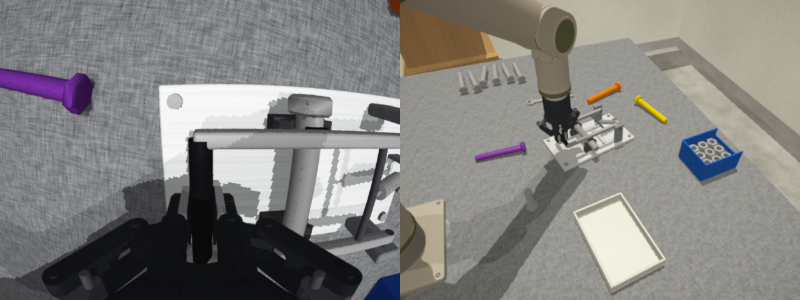

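The bar is held (13.3 mm opening) and the bolt is still in its cradles. Next I lift along the arc.

Call:
move_arm --pt "0 0 0 0.001 0 -0.017 0.01" --pt "0 0 0 0.003 0 -0.034 0.01" --pt "0 0 0 0.008 0 -0.05 0.01" --pt "0 0 0 0.013 0 -0.066 0.01" --pt "0 0 0 0.021 0 -0.082 0.01" --pt "0 0 0 0.03 0 -0.096 0.01" --pt "0 0 0 0.03 0 -0.096 0.01"

```text
clock: 4.25
position: [0.4932, 0.1836, 0.1462]
ee_rot: [0.995, 0.1, -0.004, 0.001]
ft_force: [-22.4, -6.6, 11.7]
grip_width: 0.15
```

Call:
move_arm --pt "0 0 0 0.0 0 -0.006 0.01" --pt "0 0 0 0.004 0 -0.012 0.01" --pt "0 0 0 0.01 0 -0.019 0.01" --pt "0 0 0 0.016 0 -0.025 0.01" --pt "0 0 0 0.022 0 -0.031 0.01"

```text
clock: 4.75
position: [0.5164, 0.1886, 0.1772]
ee_rot: [0.995, 0.1, -0.002, 0.001]
ft_force: [-15.4, -2.5, 11.4]
grip_width: 0.149
```

Run:
```python
from h import *
cv2.imwrite('pics/w3.png',np.hstack([cv2.resize(cams.camera('wrist')[:,:,::-1],None,fx=.625,fy=.625),cams.camera('side')[100:400,200:600,::-1]]))
go([.4675,.1775,.048],11.5)
```

```text
t 4.85 pos [0.5172 0.1888 0.178 ] F [-14.6  -4.2  13. ] w 0.15
turn [ 0.   0.2 -0.1] shift [-0.0506  0.0011  0.1302]
```

View pics/w3.png

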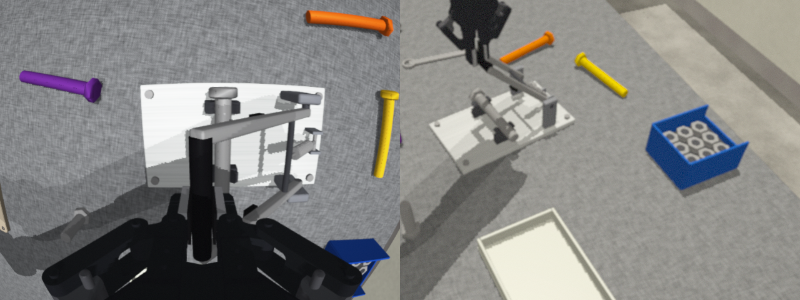

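The frame is about 45° up and still gripped, and the bolt hasn't moved. I continue the arc.

Call:
move_arm --pt "0 0 0 0.006 0 -0.006 0.01" --pt "0 0 0 0.012 0 -0.012 0.01" --pt "0 0 0 0.026 0 -0.022 0.01" --pt "0 0 0 0.041 0 -0.031 0.01" --pt "0 0 0 0.056 0 -0.037 0.01" --pt "0 0 0 0.073 0 -0.043 0.01" --pt "0 0 0 0.073 0 -0.043 0.01"

```text
clock: 5.55
position: [0.592, 0.2045, 0.2214]
ee_rot: [0.995, 0.099, 0.002, -0.001]
ft_force: [-0.2, 1.1, 7.1]
grip_width: 0.151
```

Call:
move_arm --pt "0 0 0 0.017 0 -0.004 0.01" --pt "0 0 0 0.033 0 -0.006 0.01" --pt "0 0 0 0.05 0 -0.006 0.01" --pt "0 0 0 0.067 0 -0.005 0.01" --pt "0 0 0 0.078 0 -0.003 0.01" --pt "0 0 0 0.078 0 -0.003 0.01"

```text
clock: 6.15
position: [0.6679, 0.22, 0.2229]
ee_rot: [0.995, 0.1, 0.001, -0.001]
ft_force: [4.0, 4.4, -0.4]
grip_width: 0.152
```

Call:
move_arm --pt "0 0 0 0 0 0 0.06" --pt "0 0 0 0 0 0 0.06" --pt "0 0 0 0 0 0 0.06" --pt "0 0 0 0 0 0 0.06" --pt "0 0 0 0 0 0 0.06" --pt "0 0 0 0.0 0 -0.02 0.06" --pt "0 0 0 0.0 0 -0.05 0.06" --pt "0 0 0 0 0 -0.07 0.06" --pt "0 0 0 0 0 -0.07 0.06" --pt "0 0 0 0 0 -0.07 0.06"

```text
clock: 7.15
position: [0.666, 0.2184, 0.2923]
ee_rot: [0.995, 0.099, 0.0, 0.0]
ft_force: [-0.0, -0.5, -1.2]
grip_width: 0.702
```

Run:
```python
from h import *
cv2.imwrite('pics/w4.png',np.hstack([cv2.resize(cams.camera('wrist')[:,:,::-1],None,fx=.625,fy=.625),cams.camera('side')[100:400,200:600,::-1]]))
go([.541,.190,.29],11.5)
```

```text
t 7.25 pos [0.6657 0.2182 0.2911] F [ 0.3  0.2 -0.1] w 0.705
turn [ 0.   0.1 -0.1] shift [-0.1278  0.0029  0.0013]
```

View pics/w4.png

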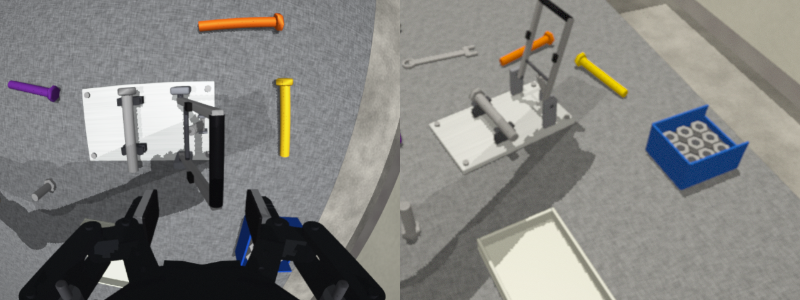

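The frame stands open by itself and the bolt is in its cradles. I move over the bolt and measure it.

Call:
move_arm --pt "0 0 0 -0.05 0 0 0.06" --pt "0 0 0 -0.1 0.002 0 0.06" --pt "0 0 0 -0.128 0.003 0 0.06" --pt "0 0 0 -0.128 0.003 0.04 0.06" --pt "0 0 0 -0.128 0.003 0.08 0.06" --pt "0 0 0 -0.128 0.003 0.11 0.06" --pt "0 0 0 -0.128 0.003 0.11 0.06" --pt "0 0 0 -0.128 0.003 0.11 0.06"

```text
clock: 8.05
position: [0.541, 0.1901, 0.1825]
ee_rot: [0.995, 0.099, -0.0, -0.0]
ft_force: [1.3, -0.4, 0.4]
grip_width: 0.702
```

Run:
```python
from h import *
cv2.imwrite('pics/w5.png',cams.camera('wrist')[60:360,200:600,::-1].repeat(2,0).repeat(2,1))
go([.541,.190,.027],11.5)
```

```text
t 8.1 pos [0.5416 0.1905 0.1836] F [ 0.9  0.1 -0.5] w 0.697
turn [-0.  -0.1 -0.1] shift [-0.0009  0.0004  0.1566]
```

View pics/w5.png

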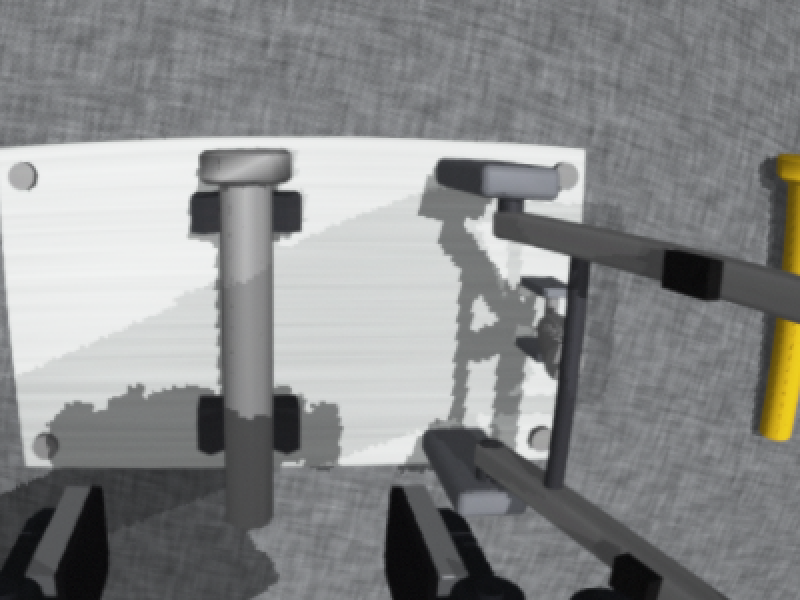

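The wrist crop shows the shank axis from crop px (246,200) to (248,500), the head underside at v≈186, the tip at v≈525 and the cradles at v≈212 and 423.

Run:
```python
from h import *
f=lambda u,v,z:plane('wrist',200+u/2,60+v/2,z)
a,b=f(246,200,.046),f(248,500,.046);d=(a-b)/np.linalg.norm(a-b);print(a,b,np.degrees(np.arctan2(d[1],d[0])))
u=f(246,184,.046);t=f(248,526,.046);print('under',u,'tip',t,np.linalg.norm(u-t))
c=(f(246,212,.045)+f(248,423,.045))/2
print('mids',u-.06*d,t+.08*d,c)
m=(u-.06*d+t+.08*d)/2; go([m[0],m[1],.027],np.degrees(np.arctan2(d[1],d[0]))-90)
```

```text
[0.53149212 0.2450191  0.046     ] [0.55699877 0.12250487 0.046     ] 101.76060132959219
under [0.53029401 0.2509787  0.046     ] tip [0.55953687 0.10996287 0.046     ] 0.1440160117044754
mids [0.54252339 0.19223824 0.046     ] [0.54323104 0.18828349 0.046     ] [0.54124237 0.19861554 0.045     ]
t 8.1 pos [0.5416 0.1905 0.1836] F [ 0.9  0.1 -0.5] w 0.697
turn [-0.  -0.1 -0.3] shift [0.001  0.0005 0.1566]
```

Call:
move_arm --pt "0 0 -0.3 0.001 -0.001 0.04 0.06" --pt "0 0 -0.3 0.001 -0.001 0.08 0.06" --pt "0 0 -0.3 0.001 -0.001 0.11 0.06" --pt "0 0 -0.3 0.001 -0.001 0.135 0.06" --pt "0 0 -0.3 0.001 -0.001 0.156 0.06" --pt "0 0 -0.3 0.001 -0.001 0.156 0.06" --pt "0 0 -0.3 0.001 -0.001 0.156 0.06"

```text
clock: 8.8
position: [0.543, 0.1919, 0.028]
ee_rot: [0.995, 0.102, 0.001, -0.0]
ft_force: [-0.1, -0.3, 0.4]
grip_width: 0.702
```

Call:
move_arm --grip_force 70 --pt "0 0 0 0 0 0 0.01" --pt "0 0 0 0 0 0 0.01" --pt "0 0 0 0 0 0 0.01" --pt "0 0 0 0 0 0 0.01" --pt "0 0 0 0 0 0 0.01" --pt "0 0 0 0 0 0 0.01" --pt "0 0 0 0 0 0 0.01"

```text
clock: 9.5
position: [0.541, 0.1912, 0.0274]
ee_rot: [0.995, 0.102, -0.001, 0.001]
ft_force: [-8.9, -4.0, 13.9]
grip_width: 0.213
```

Call:
move_arm --pt "0 0 0 0 0 -0.01 0.01" --pt "0 0 0 0 0 -0.03 0.01" --pt "0 0 0 0 0 -0.05 0.01" --pt "0 0 0 0 0 -0.08 0.01" --pt "0 0 0 0 0 -0.1 0.01" --pt "0 0 0 0 0 -0.12 0.01" --pt "0 0 0 0 0 -0.12 0.01" --pt "0 0 0 0 0 -0.12 0.01"

```text
clock: 10.3
position: [0.5419, 0.1911, 0.146]
ee_rot: [0.995, 0.102, 0.0, 0.0]
ft_force: [-0.2, 0.3, -4.3]
grip_width: 0.21
```

Run:
```python
from h import *
# tray: rim corners (box order from minAreaRect), long side = tray y
t=cv2.imread('pics/top0.png');m=cv2.inRange(cv2.cvtColor(t,cv2.COLOR_BGR2HSV),(0,0,170),(179,60,255))
c=[c for c in cv2.findContours(m,0,2)[0] if cv2.contourArea(c)>3000][0]
q=cv2.approxPolyDP(c,6,True)[:,0];P=np.array([plane('top',*map(float,x),.03) for x in q]);print(q.tolist(),P.round(3),P.mean(0))
(x,y),_,a=cv2.minAreaRect((P[:,:2]*1e4).astype(np.float32));print(x/1e4,y/1e4,_,a)
cv2.imwrite('pics/w6.png',np.hstack([cv2.resize(cams.camera('wrist')[:,:,::-1],None,fx=.625,fy=.625),cams.camera('side')[100:400,200:600,::-1]]))
go([.51,-.16,.15],6)
```

```text
[[478, 227], [390, 233], [395, 291], [485, 285]] [[ 0.586 -0.255  0.03 ]
 [ 0.567 -0.051  0.03 ]
 [ 0.433 -0.064  0.03 ]
 [ 0.453 -0.269  0.03 ]] [ 0.50987079 -0.15958338  0.03      ]
0.509847119140625 -0.15991473388671876 (1344.6072998046875, 2059.445556640625) 5.414458751678467
t 10.4 pos [0.5413 0.1909 0.145 ] F [-0.7 -0.1 -4.8] w 0.208
turn [0.  0.1 5.7] shift [-0.1019  0.3372 -0.0047]
```

View pics/w6.png

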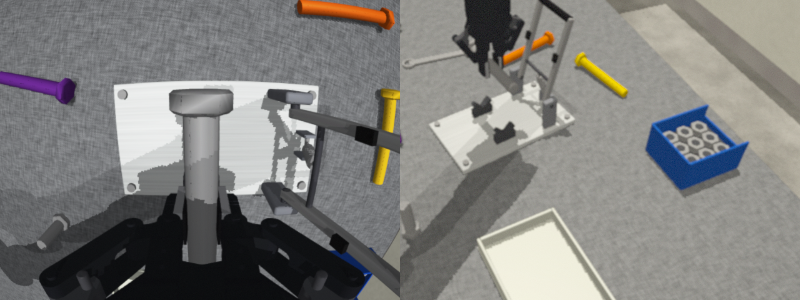

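The bolt is out, level and held at 17.8 mm. I carry it over to the tray.

Call:
move_arm --pt "0 0 6 -0.01 0.034 0 0.01" --pt "0 0 6 -0.02 0.067 0 0.01" --pt "0 0 6 -0.03 0.1 0 0.01" --pt "0 0 6 -0.041 0.135 0 0.01" --pt "0 0 6 -0.051 0.17 0 0.01" --pt "0 0 6 -0.061 0.2 0 0.01" --pt "0 0 6 -0.07 0.235 0 0.01" --pt "0 0 6 -0.081 0.27 0 0.01" --pt "0 0 6 -0.092 0.304 0 0.01" --pt "0 0 6 -0.102 0.337 0 0.01"

```text
clock: 11.4
position: [0.5094, -0.1609, 0.1451]
ee_rot: [0.999, 0.05, -0.001, -0.0]
ft_force: [0.9, 0.1, -3.4]
grip_width: 0.208
```

Call:
move_arm --pt "0 0 0 0 0 0.0 0.01" --pt "0 0 0 0 0 0.0 0.01" --pt "0 0 0 0 0 0.03 0.01" --pt "0 0 0 0 0 0.06 0.01" --pt "0 0 0 0 0 0.08 0.01" --pt "0 0 0 0 0 0.08 0.01"

```text
clock: 12.0
position: [0.5084, -0.1572, 0.0632]
ee_rot: [0.999, 0.051, -0.003, -0.001]
ft_force: [-0.0, 0.0, -4.8]
grip_width: 0.21
```

Run:
```python
from h import *
cv2.imwrite('pics/w7.png',np.hstack([cv2.resize(cams.camera('wrist')[:,:,::-1],None,fx=.625,fy=.625),cams.camera('side')[180:480,200:600,::-1]]))
go([.51,-.16,.008],6)
```

```text
t 12.1 pos [ 0.5107 -0.1582  0.0665] F [ 0.6 -0.1 -4.4] w 0.209
turn [-0.   0.  -0.2] shift [-0.0009  0.0018  0.0585]
```

View pics/w7.png

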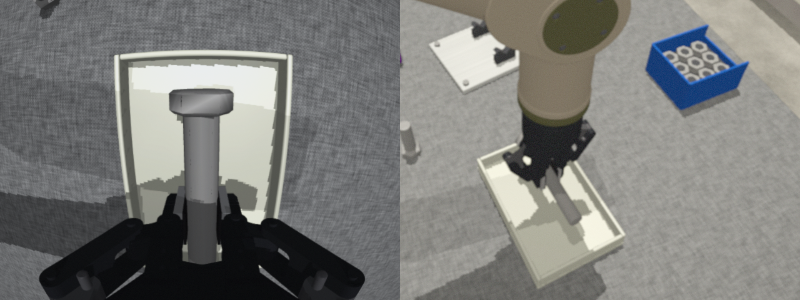

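The bolt is centred over the tray. I lower it gently and stop just above the floor.

Call:
move_arm --pt "0 0 0 0 0.002 0.015 0.01" --pt "0 0 0 0 0.002 0.03 0.01" --pt "0 0 0 0 0.002 0.042 0.01" --pt "0 0 0 0 0.002 0.05 0.01" --pt "0 0 0 0 0.002 0.054 0.01" --pt "0 0 0 0 0.002 0.056 0.01" --pt "0 0 0 0 0.002 0.056 0.01"

```text
clock: 12.8
position: [0.5108, -0.1614, 0.0103]
ee_rot: [0.999, 0.05, 0.0, 0.0]
ft_force: [-1.6, -0.8, -4.5]
grip_width: 0.208
```

Call:
move_arm --pt "0 0 0 0 0 0.002 0.01" --pt "0 0 0 0 0 0.002 0.01" --pt "0 0 0 0 0 0.002 0.04" --pt "0 0 0 0 0 0.002 0.04" --pt "0 0 0 0 0 0.002 0.04" --pt "0 0 0 0 0 0.002 0.04" --pt "0 0 0 0 0 0.002 0.04" --pt "0 0 0 0 0 0.002 0.04" --pt "0 0 0 0 0 0.002 0.04"

```text
clock: 13.7
position: [0.5107, -0.1614, 0.0083]
ee_rot: [0.999, 0.05, 0.0, 0.0]
ft_force: [0.6, 0.5, -0.5]
grip_width: 0.469
```

Call:
move_arm --pt "0 0 0 0 0 -0.02 0.04" --pt "0 0 0 0 0 -0.05 0.04" --pt "0 0 0 0 0 -0.09 0.04" --pt "0 0 0 0 0 -0.14 0.04" --pt "0 0 0 0 0 -0.18 0.04" --pt "0 0 0 0 0 -0.2 0.04" --pt "0 0 0 0 0 -0.2 0.04" --pt "0 0 0 0 0 -0.2 0.04"

```text
clock: 14.5
position: [0.5105, -0.1614, 0.208]
ee_rot: [0.999, 0.05, 0.0, 0.0]
ft_force: [-0.3, 1.1, -0.1]
grip_width: 0.468
```

Run:
```python
from h import *
cv2.imwrite('pics/w8.png',np.hstack([cv2.resize(cams.camera('wrist')[:,:,::-1],None,fx=.625,fy=.625),cv2.resize(cams.camera('side')[:,:,::-1],None,fx=.625,fy=.625)]))
go([.51,-.16,.2],6)
```

```text
t 14.6 pos [ 0.51   -0.1613  0.2069] F [-0.4 -0.6  0. ] w 0.466
turn [-0.1  0.1 -0.3] shift [ 0.0002 -0.0012  0.0069]
```

View pics/w8.png

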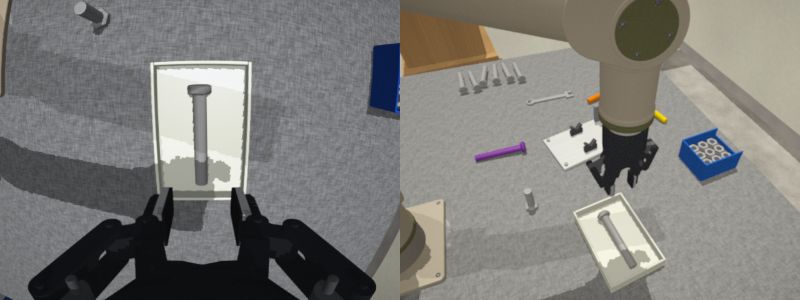

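The bolt lies flat and released in the middle of the tray. The arm hides the clamp in the side view, so I check it from the top.

Run:
```python
from h import *
cv2.imwrite('pics/t2.png',cams.camera('top')[100:370,200:500,::-1].repeat(2,0).repeat(2,1))
```

```text
(no output)
```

View pics/t2.png

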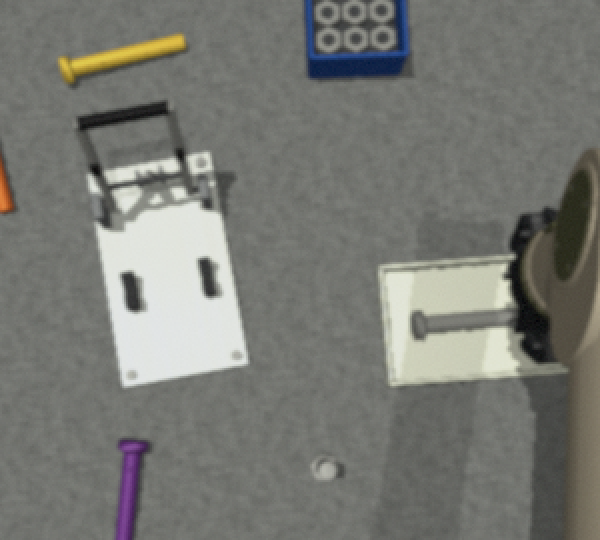

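The top view shows the frame standing open, with the crossbar at crop (123,115) beyond the hinge, empty cradles, and the bolt in the tray. I hand in.

```bash
python3 -c "
from workcell import manip
print(manip.hand_in())"
```

```text
the job is handed in; nothing more can be done
None
```

I handed the job in at about 14.7 s of the 54 s allowed. The clamp frame stands open by itself, and the long bolt lies flat and released in the white tray.

- **Clamp:** I gripped the crossbar and followed the hinge arc to about 1.75 rad, then let go and backed off. The pictures right after showed the frame standing open with the bolt still in its cradles. The last top view shows it still open.
- **Bolt:** I gripped it near its balance point and lowered it into the middle of the tray. The fingertips reach about 18 mm below the bolt's axis, so I released it an estimated 5–8 mm above the floor. The wrist and side pictures after release show it lying flat, and the force on the retracted gripper was about zero.
- **What disagreed:** During the lift the tool felt up to about 22 N sideways, probably because the bar slid some 6 mm in the pads. I corrected the path and the force fell away. One estimate of the bolt's midpoint, taken from the cradles, was about 8 mm off the others, so I didn't use it.
- **Not measured:** I judged the final clamp angle and the bolt's height in the tray by eye from the pictures.

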